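Clamp a car charger on the test head with the kick-down lever, then release it

ROBOT

A 6-joint arm with a two-finger parallel gripper is mounted at the origin on the work surface. World frame = base frame: x ahead of the robot, y to its left, z up, the work surface at z = 0. Lengths are in m, angles in rad, forces in N, time in s.
With the tool pointing down it reaches from about 0.3 to 0.825 m from the base axis. Payload 5.4 kg.
Tool frame: the origin (TCP) lies between the finger pads; the fingertips stand 19 mm ahead of it and the grasp point (between the pads) is the TCP (tcp_to_tips is the distance from the TCP to the fingertips, in m); x points along the fingers, z is the direction in which the jaws open and shut, and the axes are right-handed (so a half turn about x gives the same grasp; the last joint's range is limited). The gripper opens to 92 mm and grips with 3 to 60 N. Pads are 20 mm wide; open, the fingers measure 128 mm over their backs; the gripper's body (75 mm by 189 mm) begins 69 mm behind the grasp point.
Start: joints at [0.991, 0.158, 1.597, -0, 1.386, -0.21], TCP at [0.208, 0.536, 0.195] pointing down, gripper open.
Joint ranges: [-2.91, 2.91], [-0.94, 2.29], [0.18, 2.7], [-1.29, 4.43], [0.17, 2.64], [-3, 3]. Speed limits (rad/s): [2.57, 2.57, 3.14, 3.14, 3.14, 3.14].

INTERFACE

Orientations are given as a unit quaternion [w, x, y, z].
In Python, from workcell import move_to, move_straight, goto_joints, move_gripper, wait, ik, observe, snapshot, camera_params, Unreachable, job_done, tcp_to_tips gives the robot as it stands. Calls block until the motion is done:
- move_to(position, orientation): joint-space move of the TCP to a pose.
- move_straight(position, v=0.15, rot=None, contact_N=None): straight line of the TCP; rot=None keeps the orientation; v is the mean speed in m/s. With contact_N (N) it stops when the force on the tool has changed by that much, and returns True; else False.
- goto_joints(angles): joint-space move.
- move_gripper(opening): finger opening in m; the grip force is fixed at half the most; returns when the fingers have stopped.
- wait(seconds).
- ik(position, orientation): joint angles nearest the present ones, or None.
- observe(): the state.
- snapshot(name): name is "scene" or "side" or "wrist"; returns the picture (420x560x3 uint8, red, green, blue); there is no depth.
- camera_params(name): a dict with "K" (3x3 intrinsics, pixels), "cam_to_world" (4x4, takes a point from camera to world coordinates); the wrist camera has in their place "hand_eye" (4x4, takes a point from camera to tool coordinates, whose origin is the TCP and whose axes are the tool frame's). Camera axes: x right, y down, z forward; pixel columns grow to the right and rows downward; lengths in m; the calibration is good to about 2 mm. The wrist camera is an equidistant fisheye: a pixel r from the principal point sees the ray r / f radians off the axis. A picture is of the moment at which its call begins: read the wrist's pose just before it. camera_params takes no time and is no camera call.
A pose or a line that the arm cannot do raises Unreachable and nothing moves.
- job_done(): hands the job in, once; it reports no verdict.
The state is a dict: "time_s": time; "joint_pos": joint angles; "joint_velocities": joint speeds; "effort": joint torques, N m; "ee_pos": TCP position; "eef_rot": TCP orientation; "contact_force": force on the tool from outside, world axes, zero at the start; "moment": the same for the moment, N m; "grip_width": finger opening in m.
Only numpy, scipy, OpenCV 4.12 (cv2) and the standard library are available. Lean on these libraries where they do the work, as an engineer would, in place of code of your own. Each camera call takes 0.05 s, during which the arm holds its last target. There are 200 camera calls.

TASK

Give the car charger on the sliding carriage one contact check: push the carriage gently home against the test head's stops without ramming them, kick its lever down so that it locks there, and leave it locked with hands off for two seconds. Then flick the lever up again so that the carriage springs all the way back, and leave the things lying around it alone.

Things in the scene. Friction and masses are not known exactly. Their poses are not given: they have to be found in the camera images.
- rail: Fixed aluminium rail bed, 410 x 120 x 12 mm, with two low steel rails. Origin on the work surface, under the bed's centre line, 180 mm from its near end; x points along the rails to the test head, z up.
- head: Fixed grey test head, 70 x 150 mm, 127 mm high; its origin coincides with the rail's, and its middle stands 205 mm along x from there. Two black rubber stop pins reach back from it and a latch bar with a tooth runs along the bed: one part, set differently each time over 20 mm and not measured, so find the stops by feel. The stops break if pressed with over 20 N.
- carriage (a joint): Travel of the aluminium carriage with the black charger on it, in m along the rail's x. 0 = fully back, where a spring pulls it (2.5 N there, 4.5 N at the stops). It meets the stops somewhere between 0.070 and 0.090. Locked, it stands about 2 mm back from the stops.
- lever (a joint): Angle of the steel kick-down lever at the carriage's near end, in rad: 0.61 = up, 0 = down (locked). It snaps over centre at 0.29 to either end by its own spring (up to 6 N at the tread). Only within 2 mm of the stops can its foot drop behind the latch tooth; short of that it lands on the tooth or before it, and the carriage is not locked.
- tread (a point): Centre of the lever's black rubber tread, 34 mm long (along the rail) x 24 wide x 10 thick, with a ridge 11 mm proud across its end towards the carriage. Pinch it across its width from above, or push it. It stands 110 mm above the work surface when up, 56 mm when down; the bed below is 12 mm high. Axes are the lever's: x along the rail when down, y across.
- hinge (a point): Middle of the lever's hinge axis, 40 mm above the work surface; moves with the carriage, axes as the rail's. Lever down: the tread's centre is 99 mm behind it (rail -x) and 16 mm above it; lever up: 72 mm behind and 70 mm above. It swings on an arc about the hinge.
- carriage_top (a point): Centre of the top of the charger on the carriage, 92 mm above the work surface; 64 mm ahead (rail x) of the hinge.
- plug: Loose white and red plug, 85 mm long, 60 mm across, lying beside the rail: a bystander. Origin under its middle.
- meter: Loose black hand meter, 130 x 70 x 30 mm, beside the rail: a bystander. Origin under its middle.
- driver: Loose screwdriver beside the rail: a bystander.

How it is judged:
By the outcome, as a careful person would: the job done as asked, in the order asked, and still so for the second after the job is handed in, with the robot touching nothing.
It also fails if it takes over 61 s, if anything falls off the work surface, if the arm or the gripper's body presses on something with over 40 N, if the wrist force passes 120 N, or if a joint passes its speed limit or range.

## Working session

There is one attempt and no reset: what is moved stays moved. The work goes in short steps, each a Python script; the robot and the scene stay as the last script left them, time stands still between calls to the robot, and variables do not carry over. Pictures are saved under pics/ and viewed, about 8 in all and at most 12, crops included, and the job is handed in when it is done.

```bash
mkdir -p pics; python3 - <<'E'
from workcell import *
import cv2,numpy as np
for n in("scene","side"):
    im=snapshot(n);cv2.imwrite(f"pics/{n}0.png",im[:,:,::-1])
    p=camera_params(n);print(n,np.round(p["K"],1).tolist(),np.round(p["cam_to_world"],4).tolist())
o=observe();print(o);print(camera_params("wrist"))
E
```

```text
scene [[443.0, 0.0, 286.8], [0.0, 443.0, 205.1], [0.0, 0.0, 1.0]] [[0.0434, 0.6591, -0.7508, 1.1459], [0.999, -0.0331, 0.0287, 0.012], [-0.0059, -0.7513, -0.6599, 0.5948], [0.0, 0.0, 0.0, 1.0]]
side [[441.5, 0.0, 284.0], [0.0, 441.5, 212.7], [0.0, 0.0, 1.0]] [[0.9998, 0.0092, 0.0196, 0.5792], [-0.0094, -0.6317, 0.7752, -0.6584], [0.0195, -0.7752, -0.6315, 0.6618], [0.0, 0.0, 0.0, 1.0]]
{'time_s': 0.1, 'joint_pos': array([ 9.90916155e-01,  1.58971404e-01,  1.59811261e+00,  7.38458242e-06,
        1.38622416e+00, -2.10080170e-01]), 'joint_velocities': array([-0.00044772, -0.0004432 , -0.00358785,  0.00107116, -0.0015398 ,
       -0.00043448]), 'effort': array([-4.16883108e-05, -3.86503744e+01, -3.22960246e+01,  7.01987674e-02,
        3.39302723e-02, -6.25450548e-05]), 'ee_pos': array([0.20748711, 0.53560618, 0.19412248]), 'eef_rot': array([ 0.58283964, -0.39978111,  0.58396336,  0.3993242 ]), 'contact_force': array([ 0.33868226,  0.14765731, -0.48842515]), 'moment': array([ 0.03034239, -0.00722971, -0.0159383 ]), 'grip_width': 0.09204491907669243}
{'K': array([[325.1922621 ,   0.        , 279.17900907],
       [  0.        , 325.1922621 , 211.6605377 ],
       [  0.        ,   0.        ,   1.        ]]), 'hand_eye': array([[-1.15763333e-03, -2.42805397e-01,  9.70074326e-01,
        -1.89791822e-01],
       [-7.97771641e-04, -9.70074444e-01, -2.42806379e-01,
         6.76376788e-02],
       [ 9.99999012e-01, -1.05497854e-03,  9.29287248e-04,
         4.36081457e-04],
       [ 0.00000000e+00,  0.00000000e+00,  0.00000000e+00,
         1.00000000e+00]])}
```

View pics/scene0.png

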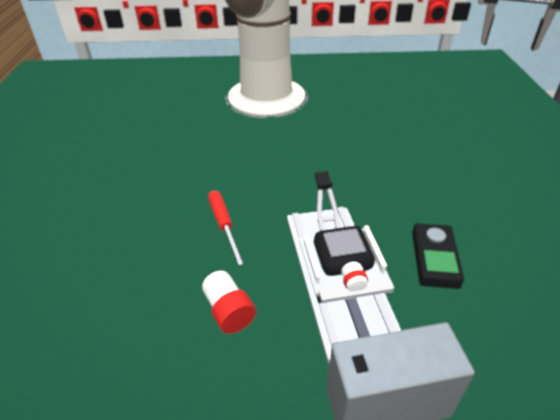

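View pics/side0.png

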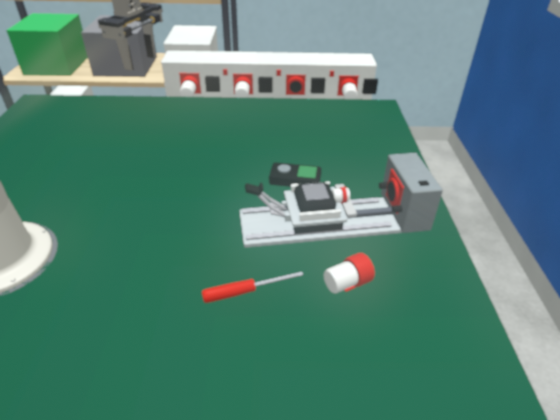

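The scene view shows the lever tread at about (323,180), the rail's near end at (290-348, 210) and the head at (400,370). In the side view the tread is at (254,188) and the bed's near end at (241,225). I'll enlarge both in one picture.

```bash
python3 - <<'E'
import cv2,numpy as np
a=cv2.imread("pics/scene0.png")[160:360,270:410];b=cv2.imread("pics/side0.png")[145:245,230:440]
a=cv2.resize(a,None,fx=3,fy=3,interpolation=cv2.INTER_CUBIC);b=cv2.resize(b,None,fx=1.8,fy=1.8,interpolation=cv2.INTER_CUBIC)
c=np.zeros((600,800,3),np.uint8);c[:600,:420]=a;c[:b.shape[0],421:421+b.shape[1]]=b
cv2.imwrite("pics/crop0.png",c)
E
```

```text
(no output)
```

View pics/crop0.png

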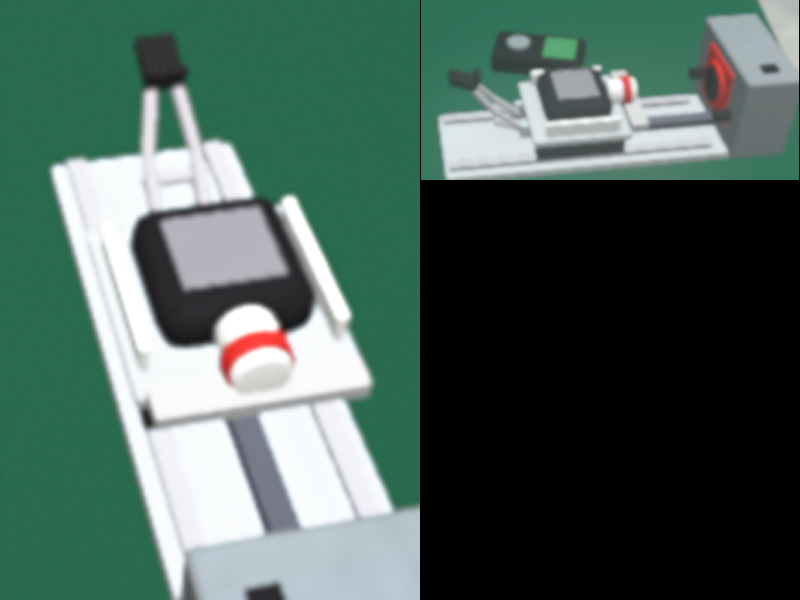

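```bash
cat > h.py <<'E'
from workcell import *
import cv2,numpy as np
def ray(n,u,v,z):
    p=camera_params(n);K=p["K"];T=p["cam_to_world"]
    d=T[:3,:3]@np.linalg.inv(K)@[u,v,1];o=T[:3,3]
    return o+d*(z-o[2])/d[2]
E
python3 - <<'E'
from h import *
for l,n,u,v,z in [("nearL","scene",287.3,216,.012),("nearR","scene",347.3,207.7,.012),("edgeL","scene",328.3,358.3,.012),("tread","scene",322.7,178.3,.112),("pad","scene",344.3,242.7,.092),
 ("near -y","side",243.9,243.9,.012),("near +y","side",239.4,209.4,.012),("tread","side",253.3,187.8,.112),("far -y","side",399,231,.012),
 ("meter nr","scene",437,285,.0),("meter nl","scene",416,228,.03),("pad","side",316,190,.092)]:
    print(l,n,np.round(ray(n,u,v,z),4))
E
```

```text
nearL scene [0.5147 0.0369 0.012 ]
nearR scene [0.4964 0.1565 0.012 ]
edgeL scene [0.8172 0.0822 0.012 ]
tread scene [0.5277 0.0997 0.112 ]
pad scene [0.6674 0.12   0.092 ]
near -y side [0.5124 0.0325 0.012 ]
near +y side [0.4947 0.1502 0.012 ]
tread side [0.532  0.0991 0.112 ]
far -y side [0.8557 0.0784 0.012 ]
meter nr scene [0.6853 0.2816 0.    ]
meter nl scene [0.578  0.2687 0.03  ]
pad side [0.6675 0.1209 0.092 ]
```

Both cameras agree on a yaw of about 0.15 rad and a tread at about (0.532, 0.100). The bed width comes out at 121 mm, and tread to charger top at 139 mm against 136 expected. I'll move above the tread and check with the wrist camera.

```bash
cat >> h.py <<'E'
from scipy.spatial.transform import Rotation as R
YAW=.15
ex=np.array([np.cos(YAW),np.sin(YAW),0]);ey=np.array([-ex[1],ex[0],0]);ez=np.array([0,0,1.])
M=np.c_[-ez,-ex,ey]                       # tool x down, z across the rail
Q=R.from_matrix(M).as_quat()[[3,0,1,2]]
def frail():
    f=observe()["contact_force"];return np.array([f@ex,f@ey,f[2]])
def wray(pix,pos,rot,z):                  # wrist fisheye pixel -> world at height z
    p=camera_params("wrist");K=p["K"];d=np.array(pix)-K[:2,2];r=np.hypot(*d);t=r/K[0,0]
    c=np.r_[d/r*np.sin(t),np.cos(t)];H=p["hand_eye"];W=R.from_quat(np.array(rot)[[1,2,3,0]]).as_matrix()
    d=W@H[:3,:3]@c;o=np.array(pos)+W@H[:3,3];return o+d*(z-o[2])/d[2]
E
python3 - <<'E'
from h import *
T=np.array([.532,.100,.11])
print(np.round(ik(T+[0,0,.09],Q),3))
move_to(T+[0,0,.09],Q)
o=observe();print(o["time_s"],o["ee_pos"],o["eef_rot"],frail())
cv2.imwrite("pics/w1.png",cv2.resize(snapshot("wrist")[:,:,::-1],(784,588)))
for k in (0,.04,.08): print(ik(T+ex*k,Q) is not None, ik(T+ex*(k-.027)-ez*.054,Q) is not None)
E
```

```text
[-0.038  0.068  1.686 -0.     1.388 -1.758]
2.0583 [0.53185127 0.10072829 0.19998649] [ 0.46098855 -0.53616075  0.4608498   0.53631956] [-0.32650869  0.31591145  0.34486288]
True True
True True
True True
```

View pics/w1.png

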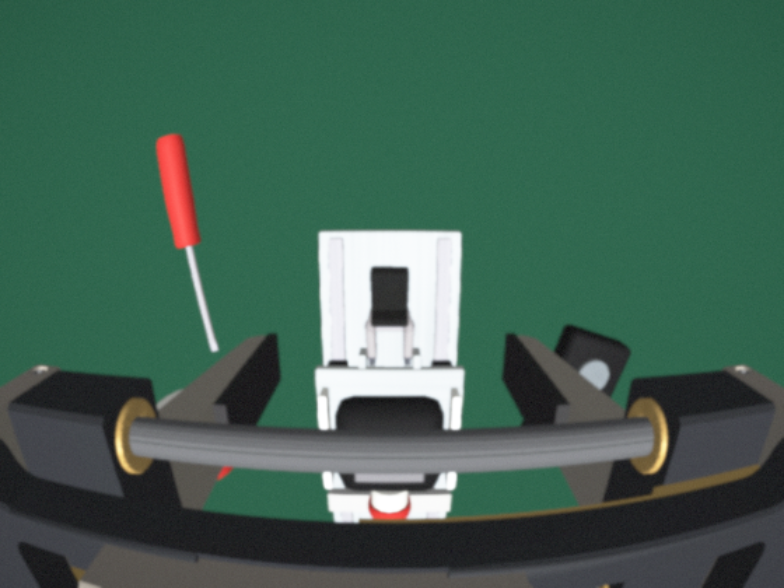

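The wrist view shows the tread at x 371-408, y 267-326 (enlarged pixels). It is centred between the fingers and the yaw is right. Next I compute the tread centre from its back edge and ridge.

```bash
python3 - <<'E'
from h import *
o=observe();p,q=o["ee_pos"],o["eef_rot"]
b=wray((389.5/1.4,267/1.4),p,q,.1238);r=wray((389.5/1.4,326/1.4),p,q,.1134)
l=wray((371/1.4,300/1.4),p,q,.115);s=wray((408/1.4,300/1.4),p,q,.115)
print(b,r,b+.011*ex,r-.023*ex,np.linalg.norm(l-s))
E
```

```text
[0.51345333 0.09767907 0.1238    ] [0.55305811 0.10362674 0.1134    ] [0.52432981 0.09932289 0.1238    ] [0.53031638 0.10018966 0.1134    ] 0.023082976715871114
```

The tread centre is at about (0.529, 0.0998), and its measured width of 23 mm matches the 24 given. Now I descend, pinch it, and push home gently.

```bash
python3 - <<'E'
from h import *
T=np.array([.529,.0998,.11])
print(move_straight(T,v=.06,contact_N=6))
f0=frail();move_gripper(0.015)
o=observe();print(o["time_s"],o["ee_pos"],o["grip_width"],f0,frail())
cv2.imwrite("pics/w2.png",snapshot("wrist")[:,:,::-1])
E
```

```text
False
4.95 [0.52899547 0.09979814 0.10999136] 0.01518326735326455 [-0.15667515  0.1622901   0.01768096] [0.27085326 0.6446785  0.05492006]
```

```bash
python3 - <<'E'
import cv2
a=cv2.imread("pics/w2.png")[130:350,130:430]
s=cv2.imread("pics/w2.png")
from workcell import snapshot
b=snapshot("side")[:,:,::-1][120:250,200:380]
import numpy as np
c=np.zeros((600,800,3),np.uint8)
a=cv2.resize(a,(400,293));b=cv2.resize(b,(400,289),interpolation=cv2.INTER_CUBIC)
c[:293,:400]=a;c[:289,400:]=b;c=c[:295];cv2.imwrite("pics/c2.png",c)
E
```

```text
(no output)
```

View pics/c2.png

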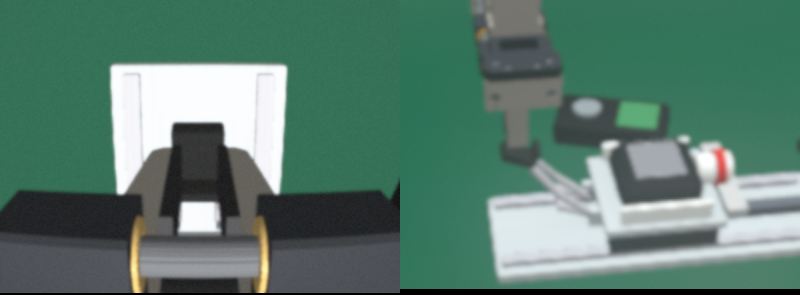

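```bash
python3 - <<'E'
from h import *
print(tcp_to_tips, observe()["grip_width"],frail())
b=snapshot("side")[:,:,::-1][130:230,200:320].copy()
p=camera_params("side");C=np.linalg.inv(p["cam_to_world"])
def pr(P):
    c=p["K"]@(C@np.r_[P,1])[:3];return c[:2]/c[2]
b=cv2.resize(b,None,fx=6,fy=6,interpolation=cv2.INTER_CUBIC)
P=observe()["ee_pos"]
for q,col in ((P,(0,0,255)),(P-.019*ez,(0,255,255)),(P-.017*ez-.01*ex-.012*ey,(255,0,255))):
    u=(pr(q)-[200,130])*6;cv2.circle(b,tuple(int(x) for x in u),3,col,-1)
cv2.imwrite("pics/c3.png",b)
E
```

```text
0.019 0.014952251040496894 [0.28672008 0.28291826 0.50404511]
```

View pics/c3.png

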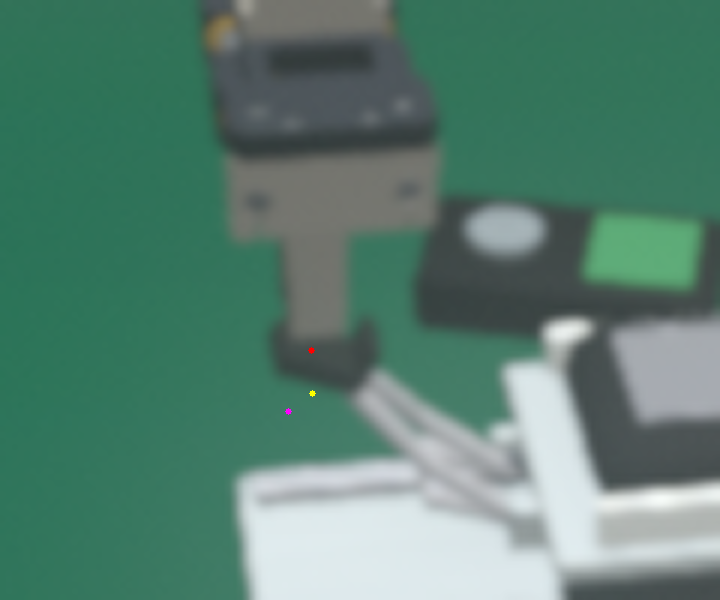

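The gripper closed to 15 mm with nothing between the pads, and the side view shows the fingertips at or above the tread's top (grey tip at about y=335, tread at y 325-385). I'll check the fingertip height against the wrist and side calibrations.

```bash
python3 - <<'E'
from h import *
def prw(t):
    p=camera_params("wrist");c=np.linalg.inv(p["hand_eye"])@np.r_[t,1];c=c[:3]
    th=np.arctan2(np.hypot(c[0],c[1]),c[2]);d=c[:2]/np.hypot(c[0],c[1]);return p["K"][:2,2]+p["K"][0,0]*th*d
im=cv2.imread("pics/w1.png")
for x,col in ((0,(0,0,255)),(.019,(0,255,255)),(-.02,(255,0,255))):
    for s in(-1,1):
        for y in (-.01,.01):cv2.circle(im,tuple(int(v) for v in prw([x,y,s*.046])*1.4),4,col,-1)
w2=cv2.resize(cv2.imread("pics/w2.png"),(784,588))
for x,col in ((0,(0,0,255)),(.019,(0,255,255)),(-.02,(255,0,255))):
    for s in(-1,1):
        for y in (-.01,.01):cv2.circle(w2,tuple(int(v) for v in prw([x,y,s*.0076])*1.4),3,col,-1)
cv2.imwrite("pics/c4.png",np.r_[im[220:500],w2[220:500]])
E
```

```text
(no output)
```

View pics/c4.png

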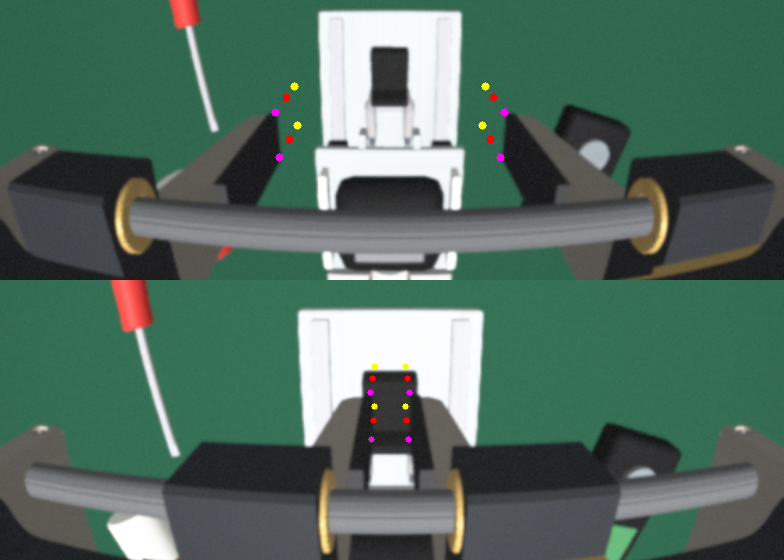

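In both views the real fingertips sit about 19-20 mm *behind* the reported TCP, not 19 mm ahead. The side view agrees: the tip shows about 40 mm too high, and nothing was gripped. I'll shift for that (real tip z ≈ TCP z + 0.019) and pinch again.

```bash
python3 - <<'E'
from h import *
T=np.array([.529,.0998,.078])
print([ik(T+ex*.085-ex*k-ez*d,Q) is not None for k,d in((0,0),(.027,.054))])
move_gripper(.06)
print(move_straight(T,v=.05,contact_N=5))
f0=frail();move_gripper(0.015)
o=observe();print(o["time_s"],o["ee_pos"],o["grip_width"],f0,frail())
cv2.imwrite("pics/s5.png",cv2.resize(snapshot("side")[:,:,::-1][130:230,200:320],None,fx=5,fy=5))
E
```

```text
[True, True]
False
7.3167 [0.52915197 0.0991958  0.07810561] 0.02359736784264407 [0.08797167 1.02959568 0.04899352] [ 0.13294146 -3.63776585  0.57259859]
```

View pics/s5.png

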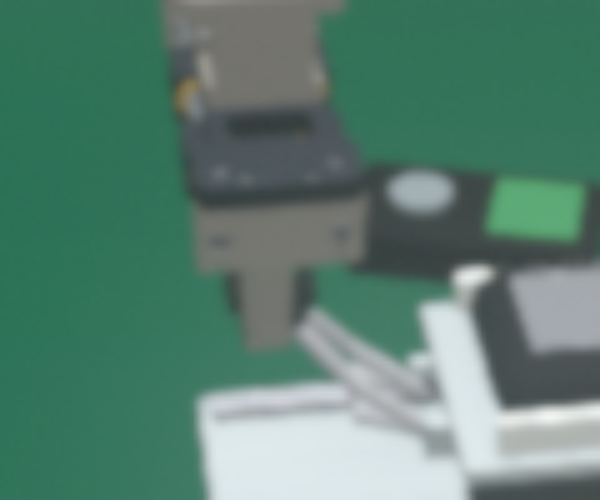

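It is gripped now (width 23.6 mm). Pushing home, slowly towards the end.

```bash
python3 - <<'E'
from h import *
T=np.array([.529,.0998,.078])-ey*.0005
print(move_straight(T+ex*.062,v=.04,contact_N=14)); wait(.1);print(frail(),(observe()["ee_pos"]-T)@ex)
h=move_straight(T+ex*.096,v=.006,contact_N=4)
o=observe();print(h,o["time_s"],(o["ee_pos"]-T)@ex,frail(),o["grip_width"])
E
```

```text
False
[-3.7811797  -3.36761777  3.59596163] 0.06128603138205021
True 12.85 0.08482662612575902 [-4.17703421 -0.95371135  5.88664532] 0.023707813388754908
```

```bash
python3 - <<'E'
from h import *
T=np.array([.529,.0998,.078])-ey*.0005
wait(.15);x=(observe()["ee_pos"]-T)@ex;print(x,frail())
for i in range(10):
    x+=.0005;move_straight(T+ex*x,v=.006);wait(.08);f=frail()
    print(round(x,4),round((observe()["ee_pos"]-T)@ex,4),np.round(f,1))
    if f[0]<-9:break
print(observe()["time_s"])
E
```

```text
0.0846450430075131 [-3.83569817 -1.29133174  6.85550127]
0.0851 0.0844 [-4.3 -3.3  3.2]
0.0856 0.0848 [-4.9 -4.4  4.4]
0.0861 0.0853 [-5.1 -3.5  4.3]
0.0866 0.0855 [-5.3 -3.3  5. ]
0.0871 0.0855 [-8.4 -4.5  6.4]
0.0876 0.0855 [-8.9 -4.3  8.2]
0.0881 0.0855 [-12.2  -3.7   8.9]
15.4417
```

Stops found at 0.0855 m of travel: the force climbs from about 5 N to 12 N, so roughly 7 N on the stops. Now the arc down, servoing the forward push to about 9 N.

```bash
cat >> h.py <<'E'
T0=np.array([.529,.0998,.078])-ey*.0005
r=.1003
def arc(th,x): # TCP for lever angle th with the command offset x along the rail
    p,p0=.16+th,.771
    return T0+ex*(x-r*(np.cos(p)-np.cos(p0)))+ez*r*(np.sin(p)-np.sin(p0))
E
python3 - <<'E'
from h import *
x=.0876
for th in np.linspace(.61,0,16):
    move_straight(arc(th,x),v=.03)
    for k in range(4):
        wait(.04);f=frail()
        if -13<f[0]<-7: break
        x+=np.clip((9+f[0])*.0001,-.0006,.0006); move_straight(arc(th,x),v=.02)
    o=observe();e=o["ee_pos"]-arc(th,x);print(round(th,2),round(x,4),np.round(f,1),np.round([e@ex*1e3,e[2]*1e3],1))
print(o["time_s"],o["grip_width"])
cv2.imwrite("pics/s6.png",cv2.resize(snapshot("side")[:,:,::-1][130:250,200:440],None,fx=3,fy=3))
E
```

```text
0.61 0.0876 [-8.8 -4.3  7.2] [-2.   0.2]
0.57 0.0878 [-8.5 -3.3 14. ] [0.3 2.6]
0.53 0.0878 [-7.7 -2.8 14.9] [0.7 2.9]
0.49 0.088 [-8.4 -2.8 13.3] [0.5 2.5]
0.45 0.088 [-7.  -3.1 11.8] [0.3 2.1]
0.41 0.0883 [-7.1 -3.7 11.1] [-0.1  1.6]
0.37 0.0886 [-7.  -4.1  9.6] [-0.5  1.1]
0.33 0.0891 [-8.4 -3.7  9.1] [-1.1  0.7]
0.28 0.0895 [-7.7 -4.1  6.4] [-1.5  0.2]
0.24 0.0898 [-7.2 -4.6  4.4] [-1.9 -0.3]
0.2 0.09 [-7.1 -3.9  3.7] [-2.1 -0.6]
0.16 0.0906 [-8.1 -4.8  4.1] [-2.6 -1. ]
0.12 0.0908 [-7.4 -4.5  1.4] [-2.7 -1.2]
0.08 0.091 [-7.2 -4.3  1.1] [-2.8 -1.4]
0.04 0.0913 [-7.5 -5.   0.1] [-2.9 -1.6]
0.0 0.0915 [-7.6 -3.6  2.7] [-2.9 -1.3]
25.275 0.023737389782775637
```

View pics/s6.png

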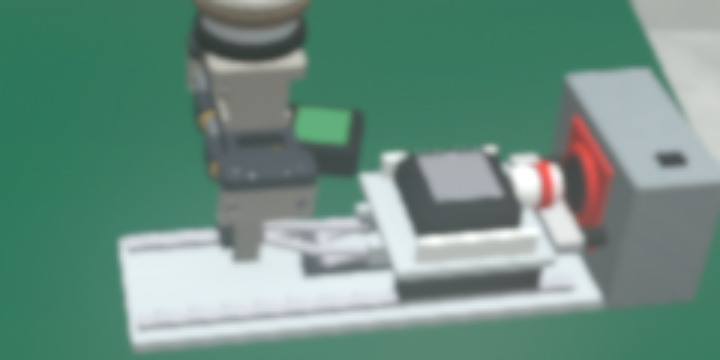

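The lever is down and the carriage is at the head. I'll press the last bit down, ease the carriage back to feel the lock, then release.

```bash
python3 - <<'E'
from h import *
def rep(l):
    wait(.1);o=observe();print(l,np.round(frail(),1),round((o["ee_pos"]-T0)@ex,4),round(o["ee_pos"][2],4),round(o["time_s"],2))
x=.0915
move_straight(arc(-.04,x),v=.03);rep("press")
f=frail()
for i in range(14):
    x-=.0005;move_straight(arc(-.02,x),v=.02)
    f=frail()
    if f[0]>2:break
rep(f"back {x:.4f}")
move_straight(arc(-.0,x),v=.02)
move_gripper(.06);rep("open")
p=observe()["ee_pos"];move_straight(p+ez*.06,v=.15);wait(.1)
cv2.imwrite("pics/s7.png",cv2.resize(snapshot("side")[:,:,::-1][130:250,200:440],None,fx=3,fy=3));rep("up")
E
```

```text
press [-14.4  -3.1  18.9] 0.0618 0.0218 25.71
back 0.0860 [ 2.4 -4.3 -0.1] 0.0597 0.0223 28.56
open [ 0.4  0.7 -0.1] 0.0589 0.0241 29.59
up [ 0.8 -0.8 -0.4] 0.058 0.0828 30.39
```

View pics/s7.png

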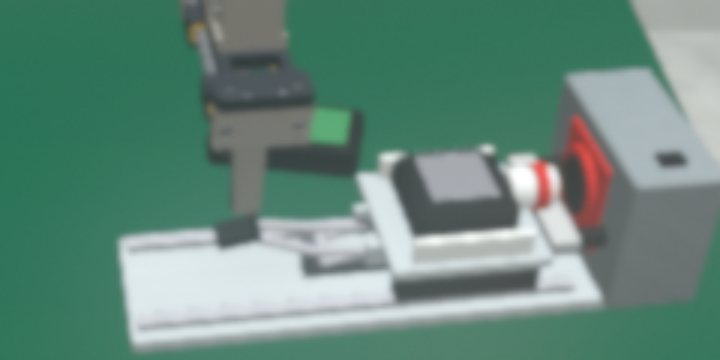

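The lever is down and the carriage is locked; the pull back to 2.4 N confirmed it. After two seconds hands-off, I grip again and lift along the arc.

```bash
python3 - <<'E'
from h import *
def rep(l):
    o=observe();print(l,np.round(frail(),1),round((o["ee_pos"]-T0)@ex,4),round(o["ee_pos"][2],4),o["grip_width"],round(o["time_s"],2))
wait(2.5)
x=.0858
print(move_straight(arc(0,x),v=.06,contact_N=6));move_gripper(.015);rep("grip")
if observe()["grip_width"]>.02:
    for th in (.1,.2,.3,.4,.5,.6):
        move_straight(arc(th,x),v=.05);rep(th)
    move_gripper(.06);wait(.3);rep("open")
    move_straight(observe()["ee_pos"]+ez*.09,v=.15);wait(.3)
rep("end")
a=cv2.resize(snapshot("side")[:,:,::-1][130:250,200:440],None,fx=2.5,fy=2.5)
cv2.imwrite("pics/s8.png",np.r_[a,cv2.resize(snapshot("scene")[:,:,::-1],(600,450))[150:]])
E
```

```text
False
grip [ 0.2 -2.3  1. ] 0.0587 0.0242 0.02346719865300028 34.67
0.1 [ 3.9 -2.6 -7.6] 0.0606 0.0331 0.023828080765221336 35.02
0.2 [ 1.8 -5.3 -5.6] 0.0635 0.0431 0.02382129689120963 35.38
0.3 [-2.5 -5.  -0.4] 0.0671 0.0528 0.02369242356096789 35.73
0.4 [-4.1 -5.1  1.7] 0.072 0.0621 0.02378716001906531 36.08
0.5 [-4.5 -4.   3.1] 0.0784 0.0711 0.02376543705685645 36.42
0.6 [-4.4 -3.5  4.7] 0.0848 0.0785 0.023468610261914467 36.77
open [ 0.2  0.7 -0.1] 0.085 0.0772 0.05986012824058638 37.76
end [-0.8  0.   0.3] 0.0846 0.1663 0.059946853153016566 38.81
```

View pics/s8.png

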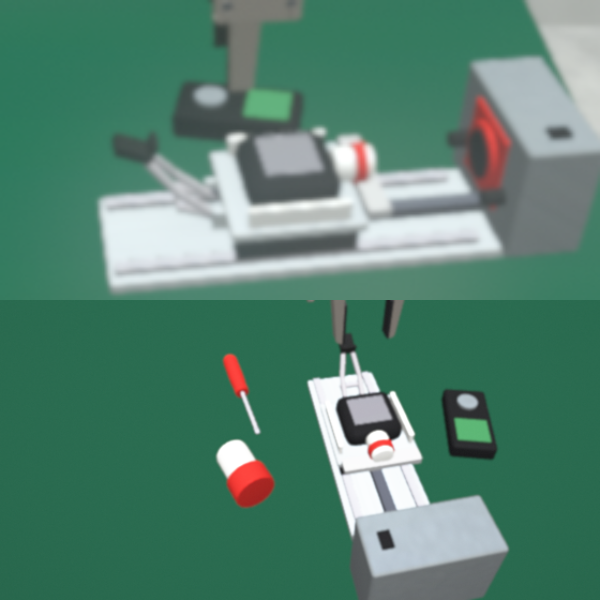

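The carriage looks fully back with the lever up and the bystanders in place. One numeric comparison with the first side image, then I hand in.

```bash
python3 - <<'E'
from h import *
a=cv2.imread("pics/side0.png",0);b=cv2.cvtColor(snapshot("side"),cv2.COLOR_RGB2GRAY)
for n,(y0,y1,x0,x1) in dict(carriage=(192,232,265,345),tread=(180,196,244,264),plug=(250,295,320,380),driver=(268,305,198,308)).items():
    m=cv2.matchTemplate(b[y0-8:y1+8,x0-8:x1+8],a[y0:y1,x0:x1],cv2.TM_CCOEFF_NORMED)
    _,v,_,l=cv2.minMaxLoc(m);print(n,v,l[0]-8,l[1]-8)
job_done();print(observe()["time_s"])
E
```

```text
carriage 0.9998738169670105 0 0
tread 0.9990600943565369 0 0
plug 0.999217689037323 0 0
driver 0.9991766810417175 0 0
the job is handed in; nothing more can be done
the job is handed in; nothing more can be done
```

The contact check is done and handed in. The last clock reading before hand-in was 38.8 s of the 61 s allowed.

- **Push home:** I pinched the tread and pushed the carriage slowly until it met the stops, about 85 mm from fully back. The force on the stops peaked at about 10 N by my estimate, against the 20 N limit.
- **Lock:** I swung the lever down along its arc while holding the carriage forward. A gentle pull back with the gripper met resistance, so the latch held. The side picture, taken with the gripper off, showed the carriage still at the head. It stayed hands-off for more than 2.5 s.
- **Release:** I gripped the tread again, lifted the lever past centre and opened the gripper. The carriage sprang back. In the last side image the carriage, lever tread, plug and screwdriver match their first positions to the pixel. I checked the meter only by eye, and it looked unmoved.

**What disagreed:** the real fingertips sit about 19 mm behind the reported TCP, not 19 mm ahead as stated. The first pinch therefore closed on air above the tread without pressing on anything. I corrected for this using the wrist and side images, and the second pinch held.

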